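Set the dosing wheel of the sprinkle dispenser

ROBOT

A 6-joint arm with a two-finger parallel gripper is mounted at the origin on the work surface. World frame = base frame: x ahead of the robot, y to its left, z up, the work surface at z = 0. Lengths are in mm, angles in rad, forces in N, time in s.
With the tool pointing down it reaches from about 300 to 775 mm from the base axis. Payload 14.6 kg.
Tool frame: the origin (TCP) lies at the very end of the fingers, on their centre line; the grasp point (between the pads) lies 19 mm behind it; z points along the fingers, y is the line along which they close (so a half turn about z gives the same grasp; the last joint's range is limited). The gripper opens to 94 mm and grips with 3 to 60 N. Pads are 16 mm wide; open, the fingers measure 119 mm over their backs; the gripper's body (75 mm by 177 mm) begins 78 mm behind the grasp point.
Start: joints at [1.034, 0.3, 1.521, -0, 1.321, -0.067], TCP at [248.985, 490.403, 165.946] pointing down, gripper open.
Joint ranges: [-3.03, 3.03], [-0.79, 2.21], [0.23, 2.52], [-1.04, 4.18], [0, 3.07], [-2.55, 2.55]. Speed limits (rad/s): [2.22, 2.22, 2.57, 3.14, 3.14, 3.14].

INTERFACE

Orientations are given as [roll, pitch, yaw] about the fixed x, y, z axes, in that order (R = Rz(yaw) Ry(pitch) Rx(roll)).
In Python, from cell import read_state, viewer, manip, models gives the robot as it stands.
- The arm moves only by the tool carry_out, never from a script. Its argument "deltas" is a list of rows, each an object with "dp": the shift along the tool's x, y, z in mm, a list of three; "roll": the turn about the tool's z in degrees; "gripper": the opening, from -1 (shut) to 1 (fully open), so that 0 is half open. In form: [{"dp": [tx, ty, tz], "roll": roll, "gripper": gripper}, ...]. A call has 1 to 12 rows; each row is the pose to reach, as a shift and turn from the pose commanded when the call began, along the tool's axes at that moment; what a row does not reach only later rows make up. A row lasts 1/12 s, in which the tool goes at most 41.7 mm and 7.16 degrees, less where a joint would pass 70% of its speed; a pose out of reach is approached as far as the arm can. A call with a gripper value outside its range is refused whole. The fingers move at their own pace and stop on an object; "newtons" is the grip in N (left out, the last holds). Time passes only in rows, so rows that repeat a pose let the fingers close. It gives the time, the measured TCP pose, the force, the opening and the grip force at its end, in the units of the state.
- read_state(): the state, without advancing time (a new reading comes with each control period).
- viewer.camera(name): name is "scene" or "side" or "wrist"; returns the picture (420x560x3 uint8, red, green, blue); there is no depth.
- viewer.camera_params(name): a dict with "fovy" (degrees; the focal length in pixels is half the picture's height over the tangent of half this angle, whatever the lens; pixels are square), "cx", "cy" (the principal point, pixels), "k1" (the pictures are not rectified: a ray, as slopes to the right and down, at radius r is drawn at 1 + k1 r^2 times it, then the intrinsics apply), "eye" and "attitude" of the camera in the world; the wrist camera has in their place "T_tool_cam" (4x4, takes a point from camera to tool coordinates, whose origin is the TCP and whose axes are the flange's). Camera axes: x right, y up, looking along -z (the intrinsics and any distortion apply to the point x, -y, -z); pixel columns grow to the right and rows downward; lengths in mm; the calibration is good to about 2 mm. A picture is of the moment at which its call begins: read the wrist's pose just before it. camera_params takes no time and is no camera call.
- manip.sign_off(): hands the job in; it is judged then, once.
Trained networks look in the newest picture that a camera, given by its name, has taken for a name from the list of things; names that differ only in an ending like _2 or _b are one class to them, and where a whole thing is asked for, a point or a joint stands for the part that bears it (a point fixed in the world has none). Each returns a list of dicts, best first, with "p" (0 to 1); they miss things now and then, are a little off and sometimes report something else, mostly with a low value. They report only what shows in the picture. A call takes as long as a camera call. They do not tell look-alikes from the thing itself.
- models.cut_out(camera, label): "region" (420x560 bool, what is visible of it) and "box" ([left, top, right, bottom] in pixels, round what is visible of it).
The state is a dict: "clock": time; "joints": joint angles; "qd": joint speeds; "effort": joint torques, N m; "eef_pos": TCP position; "eef_rot": TCP orientation; "wrist_force": force on the tool from outside, world axes, zero at the start; "moment": the same for the moment, N m; "finger_gap": finger opening in mm; "finger_force": force on a finger pad.
Only numpy, scipy, OpenCV 4.12 (cv2) and the standard library are available. Lean on these libraries where they do the work, as an engineer would, in place of code of your own. Each camera call takes 0.05 s, during which the arm holds its last target. There are 200 camera calls.

TASK

Set the sprinkle dispenser for coarse sprinkles: turn its dosing wheel by the upright grip bar until the largest of its three holes shows whole in the fixed rectangular window at the dispenser's rim, then let go. Do not knock the iced cake that stands beside it.

Things in the scene. Friction and masses are not known exactly. Their poses are not given: they have to be found in the camera images.
- grip (a point): Middle of a grey upright bar (64 long, 14 thick, top 126 mm above the table, flat sides clear down to 82 mm) across the centre of a metal wheel 190 mm wide, top 70 mm above the table. The point is on the wheel's vertical axis, 108 mm up. x runs along the bar and turns with it, -x towards the largest hole, z up. The wheel turns both ways with light friction (0.06 N m) and stays where left.
- large_hole (a point): Centre of the largest of the wheel's three dark round holes, in the wheel's top face, 70 mm from its axis, in line with the bar; turns with the wheel. 30 mm across; the other two, at the same radius and 120 degrees apart, are 18 and 10 mm across. The wheel can turn 2.6 rad either side of hole-in-window; it starts at most 1.3 rad from it.
- window (a point): Centre of the fixed window, at the wheel's top face, 70 mm from its axis: the 54 mm wide (along the rim), 40 mm deep (radial) opening of a flat dark steel frame, 80 mm wide, that reaches over the wheel's rim from the edge of the fixed white housing (220 x 220, 60 mm high). The frame's top is 80 mm above the table, its inner edge 40 mm from the axis. x points to the axis, z up.
- cake_mid (a point): Middle (43 mm above the table) of the iced cake: small and tall, white icing with sprinkles on top, 76 mm across, 86 mm high, standing loose on the table beside the housing. To be left alone; z is its upright axis.
Not all that is in view belongs to the job. Leave any orange or purple look-alike of the part that bears cake_mid alone.

How it is judged:
By the outcome, as a careful person would: the job done as asked, in the order asked, and still so for the second after the job is handed in, with the robot touching nothing.
It also fails if it takes over 32 s, if anything falls off the work surface, if the arm or the gripper's body presses on something with over 40 N, if the wrist force passes 120 N, or if a joint passes its speed limit or range.

## Working session

There is one attempt and no reset: what is moved stays moved. The work goes in short steps, Python scripts to look and compute and a tool call to move; the robot and the scene stay as the last step left them, time stands still between calls to the robot, and variables do not carry over. Pictures are saved under pics/ and viewed, at most 10 in all, crops included, and the job is handed in when it is done.

Besides the shell and the picture viewer there is one more tool, called after "Emit:" as a command line: name --argument value ..., lists and objects as JSON in quotes. carry_out: Moves the arm, as the interface text tells. Its arguments: {"type":"object","properties":{"deltas":{"type":"array"},"newtons":{"type":"number"}},"required":["deltas"]}

```bash
mkdir -p pics
cat > h.py <<'E'
import numpy as np, cv2
from scipy.spatial.transform import Rotation as R
from cell import read_state, viewer, manip, models
def K(n):
    p=viewer.camera_params(n); f=210/np.tan(np.radians(p["fovy"])/2); return p,f
def pose(n,s=None):
    p,f=K(n)
    if n=="wrist":
        s=s or read_state(); T=np.eye(4); T[:3,:3]=R.from_euler('xyz',s["eef_rot"]).as_matrix(); T[:3,3]=s["eef_pos"]
        return T@np.array(p["T_tool_cam"])
    a=np.array(p["attitude"]); T=np.eye(4); T[:3,:3]=a if a.shape==(3,3) else R.from_euler('xyz',a).as_matrix(); T[:3,3]=p["eye"]; return T
def ray(n,uv,s=None):
    p,f=K(n); T=pose(n,s); d=(np.array(uv,float)-[p["cx"],p["cy"]])/f
    r=np.linalg.norm(d); q=r
    for _ in range(30): q=r/(1+p["k1"]*q*q)
    d=d*(q/r if r else 1); v=T[:3,:3]@np.array([d[0],-d[1],-1]); return T[:3,3],v
def atz(n,uv,z,s=None):
    o,v=ray(n,uv,s); return o+v*(z-o[2])/v[2]
def tri(rs):
    A=0;b=0
    for o,v in rs:
        v=v/np.linalg.norm(v); M=np.eye(3)-np.outer(v,v); A=A+M; b=b+M@o
    return np.linalg.solve(A,b)
def save(n,im,name): cv2.imwrite("pics/"+name,im[...,::-1])
E
python3 - <<'E'
from h import *
print(read_state())
ims=[]
for n in["scene","side","wrist"]:
    im=viewer.camera(n); save(n,im,n+"0.png"); print(n,viewer.camera_params(n))
    ims.append(im)
    for l in["grip","large_hole","window","cake_mid"]:
        for r in models.cut_out(n,l)[:3]:
            m=r["region"]; ys,xs=np.nonzero(m); print(l,round(r["p"],2),np.round(r["box"]),xs.mean().round(1),ys.mean().round(1),m.sum())
E
```

```text
{'clock': 0.0, 'joints': array([ 1.03441611e+00,  3.00471789e-01,  1.52162555e+00,  1.10335467e-05,
        1.32071657e+00, -6.66370374e-02]), 'qd': array([ 0.00120888, -0.00084236,  0.00142315, -0.00087087, -0.00193838,
       -0.00017537]), 'effort': array([ 6.73839859e-04, -5.31803262e+01, -3.52740777e+01,  7.08383415e-02,
        2.43534520e-02, -1.26562209e-04]), 'eef_pos': array([248.8081277 , 490.12949888, 165.36717846]), 'eef_rot': array([-3.14037482e+00, -9.19840601e-05,  2.67184668e+00]), 'wrist_force': array([0.27945356, 0.36465698, 0.62348576]), 'moment': array([-0.03535077, -0.01080407,  0.00755979]), 'finger_force': 0.0, 'finger_gap': 93.87032446591394}
scene {'fovy': 52.786105834176226, 'cx': 283.9849362178995, 'cy': 207.2520451831888, 'k1': -0.007002974271617229, 'eye': array([908.71217307, 309.56008723, 747.8475584 ]), 'attitude': array([ 0.56185284, -0.0041401 ,  2.00880596])}
grip 0.63 [126. 144. 221. 224.] 173.4 186.3 5706
large_hole 0.96 [129. 145. 222. 225.] 172.9 186.6 5717
window 0.72 [102. 134. 240. 254.] 176.1 193.3 11674
cake_mid 0.89 [308. 192. 348. 242.] 
[... 388 characters left out ...]
333.3 343.6 13268
cake_mid 0.84 [234. 225. 286. 290.] 260.5 257.8 2424
cake_mid 0.82 [226. 185. 269. 234.] 250.3 208.8 1695
cake_mid 0.73 [306. 184. 352. 240.] 326.8 213.7 1978
wrist {'fovy': 63.122862947743705, 'cx': 274.5405594988817, 'cy': 208.34418528017653, 'k1': -0.042180906713175495, 'T_tool_cam': array([[ 9.83546765e-07,  9.58031011e-01,  2.86664581e-01,
         8.31322863e+01],
       [ 9.99999998e-01, -2.10465114e-05,  6.69062909e-05,
         1.77551455e-01],
       [ 7.01315909e-05,  2.86664580e-01, -9.58031009e-01,
        -2.18880859e+02],
       [ 0.00000000e+00,  0.00000000e+00,  0.00000000e+00,
         1.00000000e+00]])}
cake_mid 0.74 [147. 392. 199. 420.] 173.0 407.5 1117
```

View pics/scene0.png

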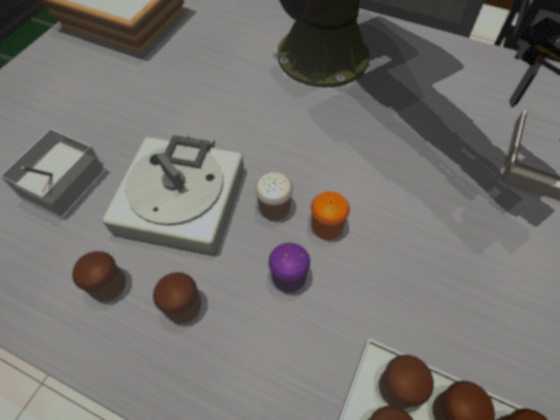

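View pics/side0.png

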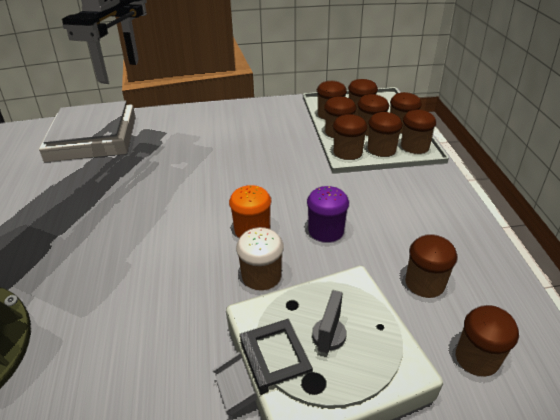

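The scene view shows the dispenser with its window at about (188,150), large hole at (157,158), medium hole at (211,178) and small hole at (155,209). In the side view these are at (279,353), (314,383), (292,305) and (380,327).

The white cake is the one to avoid, at scene (274,195) and side (260,258). The orange and purple ones are look-alikes. I'll take one crop to check the choice.

Run:
```python
from h import *
a=cv2.imread("pics/scene0.png")[125:255,95:255]; b=cv2.imread("pics/side0.png")[260:420,220:440]
a=cv2.resize(a,None,fx=2.5,fy=2.5,interpolation=2); b=cv2.resize(b,None,fx=1.8,fy=1.8,interpolation=2)
a=cv2.copyMakeBorder(a,0,max(0,b.shape[0]-a.shape[0]),0,0,0); b=cv2.copyMakeBorder(b,0,max(0,a.shape[0]-b.shape[0]),0,0,0); b=b[:a.shape[0]]
c=np.hstack([a,b])[:, :800]; cv2.imwrite("pics/c.png",c); print(c.shape)
P={"large":((157,158),(314,383)),"med":((211,178),(292,305)),"small":((155,209),(380,327)),"win":((188,150),(279,353)),"cake":((274,195),(260,258))}
W={}
for k,(s,d) in P.items():
    print(k,tri([ray("scene",s),ray("side",d)]).round(1),atz("scene",s,70).round(1),atz("side",d,70).round(1))
```

```text
(325, 796, 3)
large [ 526.8 -153.4   71.5] [ 524.  -153.7   70. ] [ 528.6 -153.8   70. ]
med [520.4 -30.1  67.4] [520.7 -28.4  70. ] [521. -33.  70.]
small [628.8 -87.4  70.1] [628.4 -87.3  70. ] [629.2 -87.6  70. ]
win [ 488.2 -106.1   75.6] [ 479.  -107.7   70. ] [ 493.3 -106.    70. ]
cake [487.9  92.6  40.9] [504.  101.9  70. ] [487.2  63.   70. ]
```

View pics/c.png

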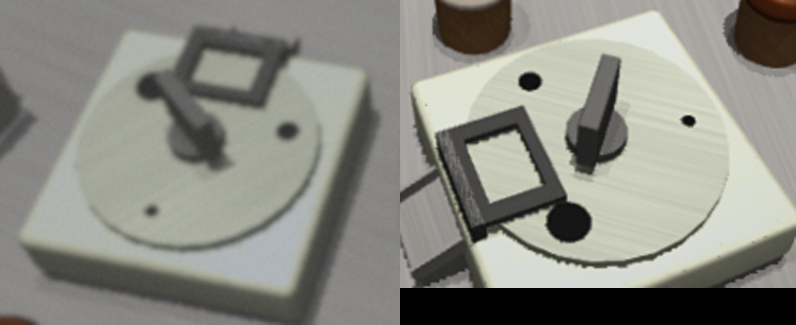

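The choice is confirmed: there is one dispenser, and the largest hole lies just off the frame's lower end. The axis is at about (559,-90) and the three hole radii come out near 70. The hole is at about -117.5° and the window at about -167°, so the wheel turns about -50°. Bringing the tool over the grip.

Emit:
carry_out --deltas '[{"dp": [-20, -14, -5], "roll": 2, "gripper": 1}, {"dp": [-45, -31, -10], "roll": 6, "gripper": 1}, {"dp": [-70, -49, -15], "roll": 10, "gripper": 1}, {"dp": [-95, -66, -20], "roll": 15, "gripper": 1}, {"dp": [-120, -84, -25], "roll": 20, "gripper": 1}, {"dp": [-145, -101, -30], "roll": 25, "gripper": 1}, {"dp": [-170, -119, -30], "roll": 30, "gripper": 1}, {"dp": [-195, -136, -30], "roll": 35, "gripper": 1}, {"dp": [-220, -154, -30], "roll": 39, "gripper": 1}, {"dp": [-245, -171, -30], "roll": 42, "gripper": 1}, {"dp": [-262, -183, -30], "roll": 44, "gripper": 1}, {"dp": [-270, -188, -30], "roll": 45, "gripper": 1}]'

```text
clock: 1.75
eef_pos: [405.5, 198.6, 196.1]
eef_rot: [3.141, 0.0, 1.883]
wrist_force: [-0.7, 0.0, 0.2]
finger_gap: 94.0
finger_force: 0.0
```

Emit:
carry_out --deltas '[{"dp": [-20, 4, 0], "roll": 2, "gripper": 1}, {"dp": [-50, 9, 0], "roll": 6, "gripper": 1}, {"dp": [-80, 14, 0], "roll": 10, "gripper": 1}, {"dp": [-110, 19, 0], "roll": 15, "gripper": 1}, {"dp": [-140, 25, 0], "roll": 20, "gripper": 1}, {"dp": [-170, 30, 0], "roll": 25, "gripper": 1}, {"dp": [-200, 35, 0], "roll": 30, "gripper": 1}, {"dp": [-230, 40, 0], "roll": 35, "gripper": 1}, {"dp": [-260, 46, 0], "roll": 39, "gripper": 1}, {"dp": [-290, 51, 0], "roll": 43, "gripper": 1}, {"dp": [-315, 55, 0], "roll": 45, "gripper": 1}, {"dp": [-322, 56, 0], "roll": 45.5, "gripper": 1}]'

```text
clock: 2.75
eef_pos: [558.8, -90.3, 195.4]
eef_rot: [-3.141, 0.0, 1.089]
wrist_force: [-0.6, -0.1, -0.1]
finger_gap: 93.8
finger_force: 0.0
```

Run:
```python
from h import *
s=read_state(); im=viewer.camera("wrist"); save("wrist",im,"w1.png"); print(s["eef_pos"],s["eef_rot"],s["clock"])
np.save("w1.npy",np.r_[s["eef_pos"],s["eef_rot"]])
for l in["grip","large_hole","window","cake_mid"]:
    for r in models.cut_out("wrist",l)[:2]:
        ys,xs=np.nonzero(r["region"]); print(l,round(r["p"],2),np.round(r["box"]),xs.mean().round(1),ys.mean().round(1))
```

```text
[558.78823346 -90.27855631 195.38412624] [-3.14124562e+00  3.54565090e-04  1.08893012e+00] 2.75
grip 0.96 [184.  96. 372. 273.] 279.1 181.4
large_hole 0.69 [183.  94. 367. 276.] 279.2 181.4
window 0.86 [136.  37. 417. 311.] 274.1 178.9
cake_mid 0.74 [ 80.  16. 174.  95.] 127.2 58.8
```

View pics/w1.png

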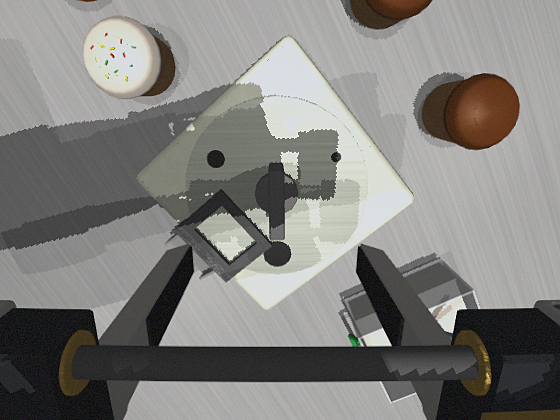

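The wrist view shows the large hole at (277,254), medium at (216,158), small at (336,157), the window opening centred near (226,235), and the bar from (276,163) to (277,240). The white cake is well clear at (120,58).

Run:
```python
from h import *
a=np.load("w1.npy"); s={"eef_pos":a[:3],"eef_rot":a[3:]}
H=[atz("wrist",u,70,s) for u in[(277,254),(216,158),(336,157)]]
c=np.mean(H,0);print(c.round(1),[(np.linalg.norm(h-c).round(1),np.degrees(np.arctan2(*(h-c)[1::-1])).round(1)) for h in H])
C=np.array([558.7,-90.3])
for z in(70,80):
    q=[atz("wrist",u,z,s) for u in[(224,207),(258,241),(227,263),(194,231),(226,235)]]
    print([x[:2].round(0) for x in q]); m=np.mean(q[:4],0)
    print(m.round(1),np.degrees(np.arctan2(m[1]-c[1],m[0]-c[0])).round(1),np.linalg.norm(m[:2]-c[:2]))
for u in[(276,163),(277,240)]: print("bar",atz("wrist",u,126,s).round(1))
hc=[atz("wrist",u,60,s) for u in[(289,36),(413,196),(267,308),(138,177)]]
print([x[:2].round(0) for x in hc],np.mean(hc,0).round(1),np.degrees(np.arctan2(*(hc[3]-hc[0])[1::-1])),np.degrees(np.arctan2(*(hc[2]-hc[1])[1::-1])))
print(tri([ray("wrist",(277,254),s),ray("side",(314,383))]),tri([ray("wrist",(336,157),s),ray("scene",(155,209)),ray("side",(380,327))]),tri([ray("wrist",(216,158),s),ray("scene",(211,178)),ray("side",(292,305))]))
# bar outline: dark mask
im=cv2.cvtColor(cv2.imread("pics/w1.png"),6)
for r in(170,180,190,200,210,220,230): 
    x=np.where(im[r,262:295]<75)[0]; print(r,x.min()+262 if len(x) else 0,x.max()+262 if len(x) else 0,end="; ")
```

```text
[560.7 -92.1  70. ] [(np.float64(70.5), np.float64(-116.9)), (np.float64(70.1), np.float64(122.7)), (np.float64(69.9), np.float64(3.2))]
[array([504., -82.]), array([ 518., -132.]), array([ 475., -139.]), array([462., -90.]), array([ 490., -110.])]
[ 489.7 -110.6   70. ] -165.4 73.42787791926109
[array([507., -80.]), array([ 520., -129.]), array([ 478., -135.]), array([466., -88.]), array([ 494., -107.])]
[ 492.8 -107.8   80. ] -167.0 69.69878486470397
bar [578.1 -57.6 126. ]
bar [ 546.5 -120.1  126. ]
[array([641.,  35.]), array([ 688., -167.]), array([ 484., -216.]), array([437., -12.])] [562.3 -90.   60. ] -166.97362840920005 -166.55699245165226
[ 528.75712451 -154.47673531   71.06979068] [629.37727258 -87.6543517   70.46186676] [520.99805479 -31.3484717   67.62401559]
170 268 283; 180 262 293; 190 262 294; 200 262 284; 210 264 284; 220 269 284; 230 0 0;
```

Emit:
carry_out --deltas '[{"dp": [0, 2, 15], "roll": 0, "gripper": 1}, {"dp": [0, 2, 40], "roll": 0, "gripper": 0.6}, {"dp": [0, 2, 65], "roll": 0, "gripper": 0.2}, {"dp": [0, 2, 85], "roll": 0, "gripper": 0}, {"dp": [0, 2, 98], "roll": 0, "gripper": 0}, {"dp": [0, 2, 103], "roll": 0, "gripper": 0}, {"dp": [0, 2, 103], "roll": 0, "gripper": 0}, {"dp": [0, 2, 103], "roll": 0, "gripper": -0.4}, {"dp": [0, 2, 103], "roll": 0, "gripper": -1}, {"dp": [0, 2, 103], "roll": 0, "gripper": -1}, {"dp": [0, 2, 103], "roll": 0, "gripper": -1}, {"dp": [0, 2, 103], "roll": 0, "gripper": -1}]' --newtons 15

```text
clock: 4.0
eef_pos: [559.8, -89.1, 93.4]
eef_rot: [3.141, -0.0, 1.092]
wrist_force: [-0.9, -0.0, 0.2]
finger_gap: 24.3
finger_force: 0.0
```

Emit:
carry_out --deltas '[{"dp": [0, 0, 0], "roll": 0, "gripper": -1}, {"dp": [0, 0, 0], "roll": 0, "gripper": -1}, {"dp": [0, 0, 0], "roll": 0, "gripper": -1}, {"dp": [0, 0, 0], "roll": 0, "gripper": -1}]' --newtons 15

```text
clock: 4.33
eef_pos: [559.6, -89.1, 92.9]
eef_rot: [-3.142, 0.0, 1.092]
wrist_force: [-0.1, -0.9, -0.3]
finger_gap: 0.9
finger_force: 0.0
```

The gap closed to 0.9 mm, so the bar isn't between the fingers. I'll take a look.

Run:
```python
from h import *
s=read_state(); print(s)
a=viewer.camera("side")[200:420,200:460]; b=viewer.camera("wrist")
a=cv2.resize(a,(400,338)); b=cv2.resize(b,(400,300)); b=cv2.copyMakeBorder(b,0,38,0,0,0)
save("",np.hstack([a,b]),"m.png")
```

```text
{'clock': 4.3333, 'joints': array([-2.22572629e-01,  4.04983400e-01,  1.55595824e+00,  1.06909261e-05,
        1.18070171e+00,  2.56018051e-01]), 'qd': array([ 0.00017277, -0.00015992, -0.00142976, -0.00073865,  0.00037521,
        0.00014452]), 'effort': array([-7.77040568e-04, -5.70956790e+01, -3.32339036e+01,  7.03508221e-02,
       -1.83871409e-03,  2.42765536e-04]), 'eef_pos': array([559.56942166, -89.11421783,  92.93003381]), 'eef_rot': array([-3.14154111e+00,  3.27229022e-06,  1.09220158e+00]), 'wrist_force': array([-0.12428827, -0.92555219, -0.34574889]), 'moment': array([-0.06636622,  0.0972102 , -0.00410913]), 'finger_force': 0.0, 'finger_gap': 0.9131304757115314}
```

View pics/m.png

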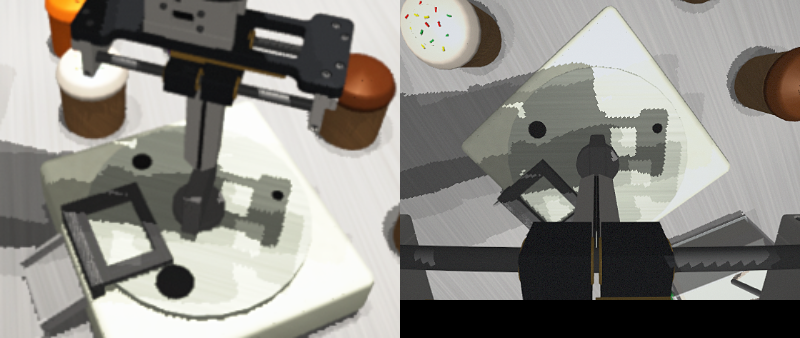

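Run:
```python
from h import *
a=np.load("w1.npy"); s={"eef_pos":a[:3],"eef_rot":a[3:]}
def proj(n,P,s=None):
    p,f=K(n);T=np.linalg.inv(pose(n,s));q=T[:3,:3]@P+T[:3,3];d=np.array([q[0],-q[1]])/-q[2];d=d*(1+p["k1"]*d@d);return (d*f+[p["cx"],p["cy"]]).round(1)
print("farend",tri([ray("wrist",(276,163),s),ray("side",(335.6,291.7))]),tri([ray("scene",(161.5,155)),ray("side",(325.5,329))]))
print("nearend",tri([ray("wrist",(277,240),s),ray("side",(325.5,329))]))
for z in(82,93,126): print(z,proj("side",np.array([559.6,-89.1,z])),proj("wrist",np.array([559.6,-89.1,z])))
u=np.array([.46,.887,0])
for e in(-32,32): 
  P=np.array([560.5,-90.5,126])+e*u; print(proj("side",P),proj("scene",P),proj("wrist",P,s))
b=viewer.camera("wrist"); c=viewer.camera("side")
a=cv2.resize(c[230:370,250:410],None,fx=2.5,fy=2.5); b=cv2.resize(b[170:310,200:360],None,fx=2.5,fy=2.5)
save("",np.hstack([a,b]),"m2.png")
```

```text
farend [575.36768625 -58.26406033 116.77570379] [ 546.06719601 -114.86074819  122.60512781]
nearend [ 546.75826263 -119.55261715  127.57198716]
82 [328.8 329.6] [273.5 228.9]
93 [329.3 324.4] [273.4 234.4]
126 [330.8 307.9] [273.2 254.5]
[324.5 329.5] [158.5 153.6] [275.6 239.2]
[338.4 289.5] [175.4 175.3] [275.4 169.2]
```

View pics/m2.png

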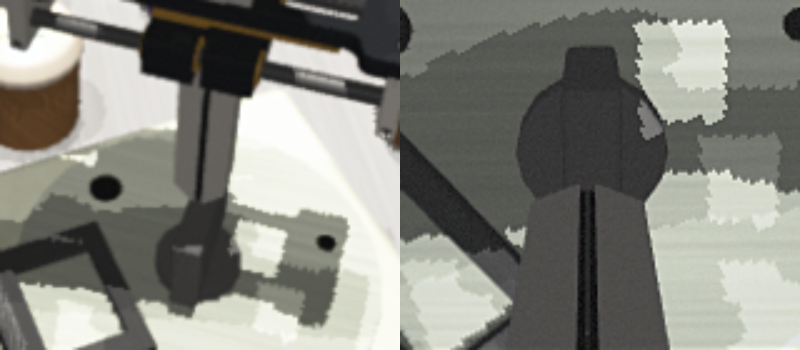

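The fingers shut above the bar. In the side view their tips are at about (330,310), which projects to z≈125, while the reported TCP is 93. In the first wrist view the open tips also sit at a depth of about 193 mm instead of 233.

So the real fingertips end roughly 33 mm behind the reported TCP. I'll reopen, go 20 mm lower while watching the force, and close again.

Emit:
carry_out --deltas '[{"dp": [0, 0, 0], "roll": 0, "gripper": 0}, {"dp": [0, 0, 0], "roll": 0, "gripper": 0}, {"dp": [0, 0, 0], "roll": 0, "gripper": 0}, {"dp": [0, 0, 0], "roll": 0, "gripper": 0}, {"dp": [0, 0, 0], "roll": 0, "gripper": 0}, {"dp": [0, 0, 0], "roll": 0, "gripper": 0}, {"dp": [0, 0, 3], "roll": 0, "gripper": 0}, {"dp": [0, 0, 8], "roll": 0, "gripper": 0}, {"dp": [0, 0, 13], "roll": 0, "gripper": 0}, {"dp": [0, 0, 17], "roll": 0, "gripper": 0}, {"dp": [0, 0, 20], "roll": 0, "gripper": 0}, {"dp": [0, 0, 20], "roll": 0, "gripper": 0}]'

```text
clock: 5.53
eef_pos: [559.2, -89.0, 72.0]
eef_rot: [-3.14, 0.0, 1.092]
wrist_force: [-0.8, -0.4, -0.8]
finger_gap: 47.0
finger_force: 0.0
```

Emit:
carry_out --deltas '[{"dp": [0, 0, 0], "roll": 0, "gripper": -1}, {"dp": [0, 0, 0], "roll": 0, "gripper": -1}, {"dp": [0, 0, 0], "roll": 0, "gripper": -1}, {"dp": [0, 0, 0], "roll": 0, "gripper": -1}, {"dp": [0, 0, 0], "roll": 0, "gripper": -1}, {"dp": [0, 0, 0], "roll": 0, "gripper": -1}]' --newtons 10

```text
clock: 6.03
eef_pos: [560.9, -89.8, 73.2]
eef_rot: [3.138, -0.0, 1.092]
wrist_force: [5.7, -2.1, -2.4]
finger_gap: 14.0
finger_force: 10.0
```

It's gripped now, with a 14.0 mm gap at 10 N. Turning the wheel -50°.

Emit:
carry_out --deltas '[{"dp": [0, 0, 0], "roll": 2, "gripper": -1}, {"dp": [0, 0, 0], "roll": 6, "gripper": -1}, {"dp": [0, 0, 0], "roll": 11, "gripper": -1}, {"dp": [0, 0, 0], "roll": 16, "gripper": -1}, {"dp": [0, 0, 0], "roll": 21, "gripper": -1}, {"dp": [0, 0, 0], "roll": 26, "gripper": -1}, {"dp": [0, 0, 0], "roll": 31, "gripper": -1}, {"dp": [0, 0, 0], "roll": 36, "gripper": -1}, {"dp": [0, 0, 0], "roll": 41, "gripper": -1}, {"dp": [0, 0, 0], "roll": 46, "gripper": -1}, {"dp": [0, 0, 0], "roll": 49, "gripper": -1}, {"dp": [0, 0, 0], "roll": 50, "gripper": -1}]' --newtons 15

```text
clock: 7.03
eef_pos: [561.8, -91.2, 73.1]
eef_rot: [3.137, -0.005, 0.216]
wrist_force: [18.2, -14.1, -11.7]
finger_gap: 14.1
finger_force: 15.0
```

Emit:
carry_out --deltas '[{"dp": [0, 0, 0], "roll": 0, "gripper": -1}, {"dp": [0, 0, 0], "roll": 0, "gripper": -1}, {"dp": [0, 0, 0], "roll": 0, "gripper": -0.5}, {"dp": [0, 0, 0], "roll": 0, "gripper": -0.3}, {"dp": [0, 0, 0], "roll": 0, "gripper": 0}, {"dp": [0, 0, 0], "roll": 0, "gripper": 0}, {"dp": [0, 0, 0], "roll": 0, "gripper": 0}, {"dp": [0, 0, -10], "roll": 0, "gripper": 0}, {"dp": [0, 0, -35], "roll": 0, "gripper": 0}, {"dp": [0, 0, -70], "roll": 0, "gripper": 0}, {"dp": [0, 0, -105], "roll": 0, "gripper": 0}, {"dp": [0, 0, -120], "roll": 0, "gripper": 0}]'

```text
clock: 8.03
eef_pos: [560.7, -89.3, 198.6]
eef_rot: [3.139, -0.006, 0.22]
wrist_force: [-1.0, -0.2, 0.0]
finger_gap: 47.1
finger_force: 0.0
```

Run:
```python
from h import *
a=viewer.camera("side")[230:420,200:460]; b=viewer.camera("wrist")[60:360,80:480]
a=cv2.resize(a,(400,292)); a=cv2.copyMakeBorder(a,0,8,0,0,0)
save("",np.hstack([a,b]),"f.png")
```

```text
(no output)
```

View pics/f.png

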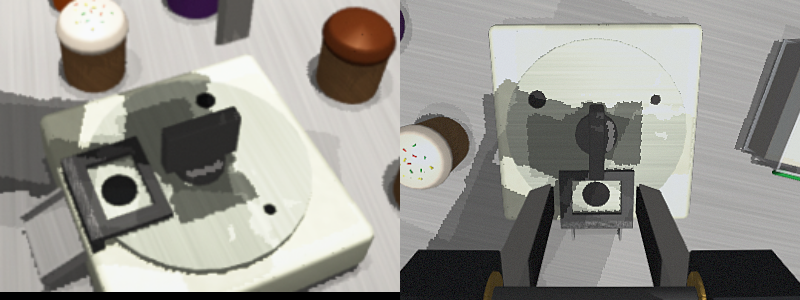

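The pictures show the large hole whole and centred in the window: side crop (119,190), wrist crop (595,195). The cake hasn't moved, the gripper is open, and the arm is clear above. Handing in.

```bash
python3 -c "
from cell import manip; print(manip.sign_off())"
```

```text
the job is handed in; nothing more can be done
None
```

The wheel is set for coarse sprinkles: the largest hole shows whole and centred in the window, the grip is released, the cake was not touched, and the job was handed in at about 8 s of the 32 s allowed.

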